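# Clear the two piles beside the canister press

## Task

Take the two piles beside the press apart from the top, one piece at a time, and stand each piece upright in the middle of its own place: the red-lidded canister on the red disc, the green-lidded canister on the green disc, the blue filter ring in the white porcelain dish, the brass adapter ring on the dark walnut plate and the black eyecup on the cork pad. Set them down gently rather than dropping them, and never lift a piece with another still on it.

Things in the scene. Friction and masses are not known exactly. Their poses are not given: they have to be found in the camera images.
- red_canister: film canister: upright aluminium cylinder 66 mm across and 40 mm high with a red lid flush on its top; rigid, about 110 g. Origin: centre of its underside, z up along its axis. At the start it stands on the worktop with a ring on it
- green_canister: film canister: upright aluminium cylinder 66 mm across and 40 mm high with a green lid flush on its top; rigid, about 110 g. Origin: centre of its underside, z up along its axis. At the start it stands on the worktop with a ring on it
- filter_ring: blue anodised filter ring, flat ring 50 mm outside, 28 mm hole, 14 mm high, about 40 g. Origin: centre of its underside, z up along its axis. At the start it lies on one of the two canister lids, centred within a few mm; the eyecup stands on it
- brass_adapter: brass-coloured lens adapter ring, flat ring 50 mm outside, 28 mm hole, 14 mm high, about 40 g. Origin: centre of its underside, z up along its axis. At the start it lies on one of the two canister lids, centred within a few mm; nothing stands on it
- eyecup: black rubber eyecup: straight open-topped cup 36 mm across, 22 mm high, 20 g. Origin: centre of its underside (the closed end), z up along its axis. At the start it stands on the blue filter ring, so that pile is three high
- red_station: fixed flat red disc 92 mm across and 6 mm thick on the worktop; place of the red-lidded canister. Origin: centre of its underside, on the worktop; its flat top is 6 mm higher
- green_station: fixed flat green disc 92 mm across and 6 mm thick on the worktop; place of the green-lidded canister. Origin: centre of its underside, on the worktop; its flat top is 6 mm higher
- lens_dish: fixed white porcelain lens dish, 100 mm across; its flat floor (about 85 mm across) is 6 mm above the worktop and the rim 8 mm; place of the blue filter ring. Origin: centre of its underside, on the worktop
- cork_pad: fixed light brown square cork pad 84 x 84 x 6 mm; place of the eyecup. Origin: centre of its underside, on the worktop; its flat top is 6 mm higher
- walnut_block: fixed dark brown square walnut plate 84 x 84 x 6 mm; place of the brass-coloured adapter ring. Origin: centre of its underside, on the worktop; its flat top is 6 mm higher
Mind the look-alikes: they are no part of the job. Of the things that look like the brass_adapter, the larger one is meant.

How it is judged:
By the outcome, as a careful person would: the job done as asked, in the order asked, and still so for the second after the job is handed in, with the robot touching nothing.
It also fails if it takes over 128 s, if anything falls off the work surface, if the arm or the gripper's body presses on something with over 40 N, if the wrist force passes 120 N, or if a joint passes its speed limit or range.

## Robot

A 7-joint arm with a two-finger parallel gripper is mounted at the origin on the work surface. World frame = base frame: x ahead of the robot, y to its left, z up, the work surface at z = 0. Lengths are in m, angles in degrees, forces in N, time in s.
With the tool pointing down it reaches from about 0.4 to 0.925 m from the base axis. Payload 4.1 kg.
Tool frame: the origin (TCP) lies midway between the tips of the shut fingers; the grasp point (between the pads) lies 19 mm behind it; z points along the fingers, y is the line along which they close (so a half turn about z gives the same grasp; the last joint's range is limited). The gripper opens to 85 mm and grips with 20 to 120 N. Pads are 22 mm wide; open, the fingers measure 114 mm over their backs; the gripper's body (76 mm by 85 mm) begins 54 mm behind the grasp point. The pads swing forward as they close: fully open they stand 13 mm farther back than shut.
Start: joints at [59.416, 22.827, 2.584, 88.041, -1.071, 69.15, -2.905], TCP at [0.274, -0.59, 0.231] pointing down, gripper open.
Joint ranges: [-161.44, 161.44], [-28.35, 127.94], [-78.24, 83.42], [0, 140.83], [-78.03, 258.03], [13.02, 114.36], [-168.23, 168.23]. Speed limits (degrees/s): [147.25, 147.25, 180, 180, 180, 180, 180].

## Interface

Orientations are given as a 3x3 rotation matrix whose columns are the frame's x, y, z axes.
In Python, from plant import * gives the robot as it stands.
- The arm moves only by the shell command python3 -m jog 'ROWS' [FORCE]. ROWS is a JSON object whose one key "deltas" holds a list of rows, each a list of 5 numbers: the opening, from 0 (shut) to 1 (fully open), then the shift along the world's x, y, z in units of 40 mm (1.0 is 40 mm), then the turn about the world's z in units of 6 degrees (1.0 is 6 degrees). A call has 1 to 10 rows; each row shifts and turns the commanded pose from where the row before left it; what a row does not reach is not made up. A row lasts 1/12 s, in which the tool goes at most 41.7 mm and 7.16 degrees, less where a joint would pass 70% of its speed; a pose out of reach is approached as far as the arm can. A call is refused whole if a number of a shift passes 1 or a number of a turn 1, either way. A call with a gripper value outside its range is refused whole. The fingers move at their own pace and stop on an object; FORCE is the grip in N (left out, the last holds). Time passes only in rows, so rows that do not move let the fingers close. It gives the time, the measured TCP pose, the force, the opening and the grip force at its end, in the units of the state.
- get_state(): the state, without advancing time (a new reading comes with each control period).
- capture(name): name is "side" or "top" or "wrist"; returns a dict with "image" (384x512x3 uint8, red, green, blue), "K" (3x3 intrinsics, pixels), "camera_from_world" (4x4, takes a point from world to camera coordinates); the wrist camera has in their place "tool_from_camera" (4x4, takes a point from camera to tool coordinates, whose origin is the TCP and whose axes are the flange's). Camera axes: x right, y down, z forward; pixel columns grow to the right and rows downward; lengths in m; the calibration is good to about 2 mm. A picture is of the moment at which its call begins: read the wrist's pose just before it. There is no depth.
- finish_job(): hands the job in; it is judged then, once.
Trained networks look in a picture, given as the dict that the camera call returned (one of the last four; its "shot" number tells which), for a name from the list of things; names that differ only in an ending like _2 or _b are one class to them, and where a whole thing is asked for, a point or a joint stands for the part that bears it (a point fixed in the world has none). Each returns a list of dicts, best first, with "p" (0 to 1); they miss things now and then, are a little off and sometimes report something else, mostly with a low value. They report only what shows in the picture. A call takes as long as a camera call. They do not tell look-alikes from the thing itself.
- cut_out(picture, name): "region" (384x512 bool, what is visible of it) and "box" ([centre column, centre row, width, height] in pixels, round what is visible of it).
The state is a dict: "time": time; "q": joint angles; "joint_vel": joint speeds; "joint_torque": joint torques, N m; "eef_pos": TCP position; "eef_rot": TCP orientation; "contact_force": force on the tool from outside, world axes, zero at the start; "torque": the same for the moment, N m; "opening": finger opening in m; "grip_force": force on a finger pad.
Only numpy, scipy, OpenCV 4.12 (cv2) and the standard library are available. Lean on these libraries where they do the work, as an engineer would, in place of code of your own. Each camera call takes 0.05 s, during which the arm holds its last target. There are 200 camera calls.

## Working session

There is one attempt and no reset: what is moved stays moved. The work goes in short steps, Python scripts to look and compute and a shell command to move; the robot and the scene stay as the last step left them, time stands still between calls to the robot, and variables do not carry over. Pictures are saved under pics/ and viewed, at most 15 in all, crops included, and the job is handed in when it is done.

```bash
ls; mkdir -p pics
cat > h.py <<'E'
from plant import *
import numpy as np, cv2
def save(c,n): cv2.imwrite(f'pics/{n}.png',c['image'][:,:,::-1])
def ray(c,u,v,st=None):
    d=np.linalg.inv(c['K'])@[u,v,1]
    if 'camera_from_world' in c: M=np.linalg.inv(c['camera_from_world'])
    else:
        T=np.eye(4);T[:3,:3]=st['eef_rot'];T[:3,3]=st['eef_pos'];M=T@c['tool_from_camera']
    return M[:3,3],M[:3,:3]@d
def atz(c,u,v,z,st=None):
    o,d=ray(c,u,v,st); return o+d*(z-o[2])/d[2]
E
python3 - <<'E'
from h import *
s=get_state();print(s)
for n in ['top','side']:
    c=capture(n);save(c,n+'0');print(n,c['K'].tolist(),np.linalg.inv(c['camera_from_world']).round(3).tolist())
    for k,z in dict(red_canister=.02,green_canister=.02,filter_ring=.054,brass_adapter=.054,eyecup=.076,red_station=.006,green_station=.006,lens_dish=.008,cork_pad=.006,walnut_block=.006).items():
        for r in cut_out(c,k)[:4]:
            b=r['box'];print(k,round(r['p'],2),np.round(b,1),atz(c,b[0],b[1],z).round(3))
E
```

```text
pics
{'time': 0.0, 'q': array([59.41707321, 22.87140236,  2.58063786, 88.11446412, -1.07171769,
       69.14967095, -2.90464481]), 'joint_vel': array([-0.04678248, -0.02449457,  0.05686259, -0.03020312, -0.03393603,
       -0.03644634,  0.0225639 ]), 'joint_torque': array([ 2.01855355e-04, -4.75123000e+01,  1.36532195e+00, -2.54215139e+01,
        1.16732618e-02,  9.57247743e-03,  2.37478201e-05]), 'eef_pos': array([ 0.27353242, -0.58894378,  0.23026718]), 'eef_rot': array([[ 9.06920085e-01,  4.21301652e-01, -9.36931766e-04],
       [ 4.21302674e-01, -9.06918495e-01,  1.70327099e-03],
       [-1.32129864e-04, -1.93946253e-03, -9.99998111e-01]]), 'contact_force': array([ 0.29437756, -0.1836242 ,  0.40193984]), 'torque': array([0.0281762 , 0.00831503, 0.00468007]), 'grip_force': 0.0, 'opening': 0.08527850162466866}
top [[347.425599981846, 0.0, 253.22847483977029], [0.0, 347.425599981846, 191.45136634108505], [0.0, 0.0, 1.0]] [[-0.16, -0.963, 0.215, 0.362], [-0.987, 0.157, -0.032, 0.016], [-0.003, -0.217, -0.976, 0.86], [0.0, 0.0, 0.0, 1.0]]
red_canister 0.5 [217.1 215.4  26.9  27.4] [0
[... 1163 characters left out ...]
 0.49 [290.3 175.8  35.6  35.2] [ 0.471 -0.071  0.054]
brass_adapter 0.77 [333.8 180.1  16.2  12.1] [ 0.391 -0.103  0.054]
brass_adapter 0.6 [290.8 164.5  23.5  24.6] [ 0.483 -0.1    0.054]
eyecup 0.55 [239.2 224.1  22.1  17.1] [0.498 0.094 0.076]
red_station 0.81 [219.9 347.6  54.2  62.6] [0.432 0.278 0.006]
green_station 0.83 [335.9 142.2  42.8  31.8] [ 0.435 -0.255  0.006]
lens_dish 0.65 [201.4 178.9  47.5  40.9] [ 0.646 -0.01   0.008]
cork_pad 0.62 [133.2 264.   57.9  48.8] [0.648 0.222 0.006]
walnut_block 0.71 [244.1 123.1  39.4  37.5] [ 0.65  -0.209  0.006]
walnut_block 0.34 [238.1 221.9  18.8  19.9] [0.525 0.048 0.006]
walnut_block 0.23 [336.6 143.7  41.9  28.6] [ 0.432 -0.252  0.006]
```

Run:
```python
import cv2
a=cv2.imread('pics/top0.png');b=cv2.imread('pics/side0.png')
cv2.imwrite('pics/t1.png',cv2.resize(a[110:300,100:400],(800,507),interpolation=cv2.INTER_CUBIC))
cv2.imwrite('pics/s1.png',cv2.resize(b[90:390,90:420],(660,600),interpolation=cv2.INTER_CUBIC))
```

```text
(no output)
```

View pics/t1.png

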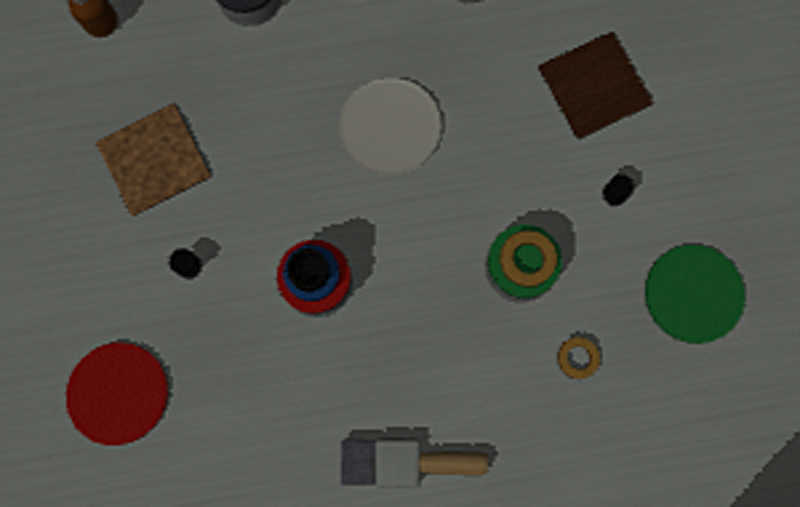

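View pics/s1.png

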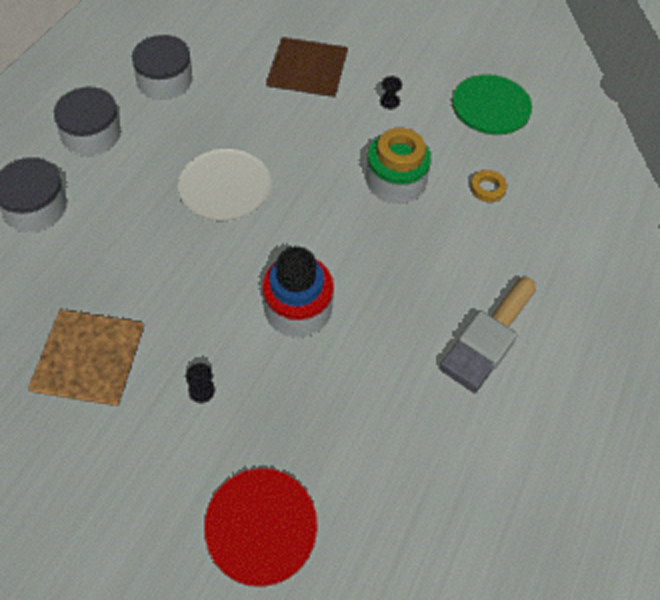

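The picture shows two brass rings. The small one lies on the bare worktop at top (317,243) / side (334,183). The large one sits on the green canister at top (298,206) / side (291,165), and it is the one meant because it is larger and on a lid. The black spools and the dark canisters are no part of the job. I'll go over the green pile first and confirm with the wrist camera.

```bash
python3 -m jog '{"deltas":[[1,0.2,0.5,0,0],[1,0.42,0.9,0,0],[1,0.42,0.9,0,0],[1,0.42,0.9,0,0],[1,0.42,0.9,0,0],[1,0.42,0.9,0,0],[1,0.42,0.9,0,0],[1,0.42,0.9,0,0],[1,0.42,0.9,0,0],[1,0.42,0.9,0,0]]}'; python3 -m jog '{"deltas":[[1,0.42,0.9,0,0],[1,0.42,0.9,0,0],[1,0.42,0.9,0,0],[1,0.15,0.7,0,0],[1,0,0.2,0,0],[1,0,0,0,0],[1,0,0,0,0]]}'
cat >> h.py <<'E'
def look(names,f=None):
    s=get_state();c=capture('wrist')
    if f: save(c,f)
    print('tcp',s['eef_pos'].round(4),'yaw y',s['eef_rot'][:,1].round(3),'open',round(s['opening'],4),'F',s['contact_force'].round(1))
    for k,z in names.items():
        for r in cut_out(c,k)[:3]:
            b=r['box'];m=r['region'].astype(np.uint8)
            cs=max(cv2.findContours(m,cv2.RETR_EXTERNAL,cv2.CHAIN_APPROX_NONE)[0],key=cv2.contourArea)
            pts=np.array([atz(c,u,v,z,s)[:2] for u,v in cs[:,0]],np.float32)
            (x,y),rad=cv2.minEnclosingCircle(pts)
            rr=cv2.minAreaRect(pts)
            print(k,round(r['p'],2),np.round(b,1),'circ',round(x,4),round(y,4),'r',round(rad,4),'rect',np.round(rr[0],4),np.round(rr[1],3),'rel/40mm',((np.array([x,y])-s['eef_pos'][:2])/.04).round(3))
    return s,c
E
python3 - <<'E'
from h import *
s,c=look(dict(brass_adapter=.054,green_canister=.04,red_canister=.04,filter_ring=.054,eyecup=.076),'w1')
print(c['K'],c['tool_from_camera'].round(3))
E
```

```text
time: 1.93
eef_pos: [0.4335, -0.2438, 0.2317]
eef_rot: [[0.907, 0.421, 0.001], [0.421, -0.907, -0.001], [0.0, 0.001, -1.0]]
contact_force: [1.1, -0.7, -0.3]
opening: 0.0852
grip_force: 0.0
time: 2.52
eef_pos: [0.4892, -0.1023, 0.2314]
eef_rot: [[0.907, 0.421, -0.0], [0.421, -0.907, -0.001], [-0.001, 0.001, -1.0]]
contact_force: [0.1, -1.0, 0.2]
opening: 0.0855
grip_force: 0.0
tcp [ 0.4892 -0.1023  0.2314] yaw y [ 0.421 -0.907  0.001] open 0.0855 F [ 0.1 -1.   0.2]
brass_adapter 0.89 [260.6 169.4  43.5  46.6] circ 0.4878 -0.1077 r 0.0257 rect [ 0.4879 -0.1083] [0.05  0.048] rel/40mm [-0.034 -0.133]
brass_adapter 0.74 [256.5 229.9  25.7  22.8] circ 0.417 -0.1336 r 0.0175 rect [ 0.4176 -0.1339] [0.033 0.031] rel/40mm [-1.803 -0.781]
green_canister 0.67 [260.4 166.1  54.5  56.9] circ 0.489 -0.1069 r 0.0356 rect [ 0.4886 -0.1062] [0.067 0.067] rel/40mm [-0.003 -0.114]
red_canister 0.81 [117.3  83.2  65.8  68.3] circ 0.5055 0.0754 r 0.0386 rect [0.5058 0.0728] [0.065 0.07 ] rel/40mm [0.408 4.444]
filter_ring 0.83 [109.7  80.7  47.2  50.7] circ 0.5071 0.0802 r 0.0258 rect [0.5082 0.075 ] [0.049 0.041] rel/40mm [0.449 4.562]
eyecup 0.63 [93.  79.3 50.  38.4] circ 0.5072 0.0804 r 0.0226 rect [0.5069 0.0804] [0.035 0.045] rel/40mm [0.45  4.567]
[[289.73880963   0.         256.9081858 ]
 [  0.         289.73880963 188.33476013]
 [  0.           0.           1.        ]] [[-0.    -0.954 -0.299  0.075]
 [ 1.    -0.    -0.     0.   ]
 [ 0.    -0.299  0.954 -0.143]
 [ 0.     0.     0.     1.   ]]
```

View pics/w1.png

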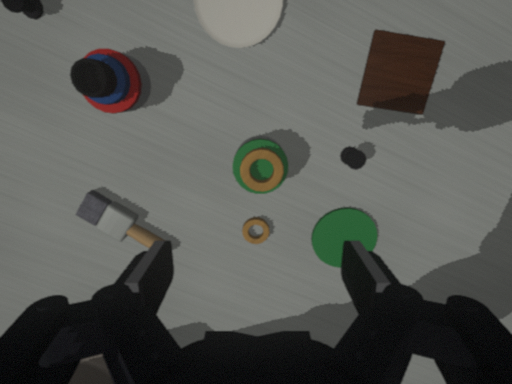

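The red pile is at wrist pixel (108,80). The large brass ring is at (261,170), and the small look-alike is at (256,230). Measured outer diameter is about 50 mm for the first and about 33 mm for the second. I'll confirm in a crop.

Run:
```python
from h import *
a=cv2.imread('pics/w1.png');cv2.imwrite('pics/w1c.png',cv2.resize(a[120:260,190:330],(560,560),interpolation=cv2.INTER_CUBIC))
look(dict(walnut_block=.006,green_station=.006,lens_dish=.008,brass_adapter=.054))
```

```text
tcp [ 0.4891 -0.103   0.2313] yaw y [ 0.419 -0.908  0.   ] open 0.0857 F [-0.7  0.2 -0.6]
walnut_block 0.91 [397.6  73.4  88.9  87. ] circ 0.6527 -0.212 r 0.0579 rect [ 0.6529 -0.2126] [0.084 0.087] rel/40mm [ 4.089 -2.726]
green_station 0.59 [344.8 236.4  65.1  57.5] circ 0.4371 -0.2607 r 0.0473 rect [ 0.4397 -0.2571] [0.085 0.091] rel/40mm [-1.301 -3.944]
lens_dish 0.59 [235.9  24.9  88.1  49.6] circ 0.6391 -0.0091 r 0.0492 rect [ 0.6195 -0.0181] [0.047 0.098] rel/40mm [3.749 2.347]
lens_dish 0.52 [260.4 163.4  54.9  56.8] circ 0.4829 -0.1084 r 0.0378 rect [ 0.4854 -0.1063] [0.068 0.071] rel/40mm [-0.156 -0.137]
brass_adapter 0.92 [254.7 230.8  27.8  27.1] circ 0.4161 -0.1337 r 0.018 rect [ 0.4164 -0.1333] [0.035 0.033] rel/40mm [-1.825 -0.769]
brass_adapter 0.84 [259.6 170.6  44.8  47.7] circ 0.4874 -0.1088 r 0.0254 rect [ 0.4879 -0.1088] [0.048 0.05 ] rel/40mm [-0.044 -0.147]
```

View pics/w1c.png

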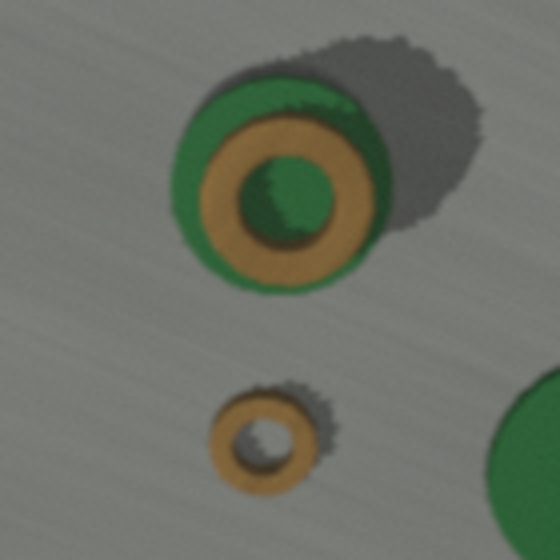

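The crop shows the large ring lying on the green lid and the small one on the bare worktop. I'm gripping the large one.

```bash
python3 -m jog '{"deltas":[[1,-0.04,-0.14,-0.5,0],[1,0,0,-0.9,0],[1,0,0,-0.9,0],[1,0,0,-0.9,0],[1,0,0,-0.7,0],[1,0,0,-0.4,0],[1,0,0,-0.3,0],[1,0,0,-0.15,0],[1,0,0,0,0]]}' 30; python3 -m jog '{"deltas":[[0.4,0,0,0,0],[0.4,0,0,0,0],[0.4,0,0,0,0],[0.4,0,0,0,0],[0.4,0,0,0,0],[0.4,0,0,0,0],[0.4,0,0,0,0]]}'
```

```text
time: 3.82
eef_pos: [0.4869, -0.107, 0.0402]
eef_rot: [[0.907, 0.421, -0.002], [0.421, -0.907, 0.001], [-0.002, -0.002, -1.0]]
contact_force: [0.6, -1.0, -0.0]
opening: 0.0851
grip_force: 0.0
time: 4.4
eef_pos: [0.4888, -0.1073, 0.0429]
eef_rot: [[0.907, 0.421, 0.002], [0.421, -0.907, -0.001], [0.002, 0.002, -1.0]]
contact_force: [-1.4, 0.9, 4.5]
opening: 0.0491
grip_force: 30.1
```

```bash
python3 -m jog '{"deltas":[[0.4,0,0,0.2,0],[0.4,0,0,0.5,0],[0.4,0,0,0.5,0],[0.4,0.3,-0.2,0.3,0],[0.4,0.7,-0.45,0,0],[0.4,0.7,-0.45,0,0],[0.4,0.7,-0.45,0,0],[0.4,0.7,-0.45,0,0],[0.4,0.7,-0.45,0,0],[0.4,0.3,-0.2,0,0]]}'; python3 -m jog '{"deltas":[[0.4,0,0,0,0],[0.4,0,0,0,0]]}'
python3 - <<'E'
from h import *
look(dict(walnut_block=.006,green_canister=.04,brass_adapter=.1),'w2')
E
```

```text
time: 5.23
eef_pos: [0.6552, -0.2164, 0.1024]
eef_rot: [[0.908, 0.419, 0.004], [0.419, -0.908, -0.002], [0.003, 0.004, -1.0]]
contact_force: [0.1, -0.2, -0.0]
opening: 0.0487
grip_force: 31.2
time: 5.4
eef_pos: [0.6517, -0.2133, 0.1016]
eef_rot: [[0.907, 0.421, -0.0], [0.421, -0.907, 0.0], [-0.0, -0.0, -1.0]]
contact_force: [-0.0, -0.2, -1.0]
opening: 0.0484
grip_force: 31.2
tcp [ 0.6517 -0.2133  0.1016] yaw y [ 0.421 -0.907 -0.   ] open 0.0484 F [-0.  -0.2 -1. ]
walnut_block 0.86 [257.7 184.9 109.6 102.3] circ 0.6533 -0.2125 r 0.0571 rect [ 0.6539 -0.2127] [0.083 0.084] rel/40mm [0.04  0.021]
green_canister 0.58 [ 71.2 298.9  94.   77.3] circ 0.5038 -0.1096 r 0.0496 rect [ 0.509 -0.099] [0.033 0.099] rel/40mm [-3.699  2.593]
brass_adapter 0.86 [254.9 249.1  94.2  95.1] circ 0.6454 -0.2156 r 0.0293 rect [ 0.6454 -0.216 ] [0.058 0.053] rel/40mm [-0.159 -0.059]
```

View pics/w2.png

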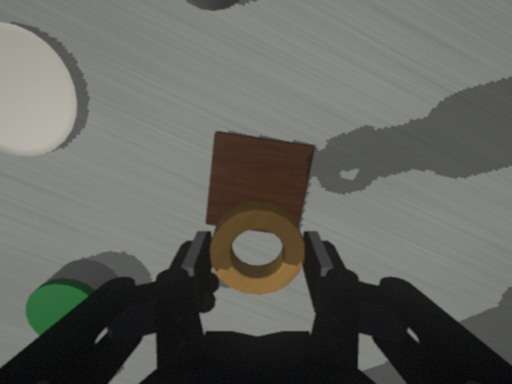

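The brass ring hangs level between the pads at (257,250), above the walnut plate at (260,180). Lowering it now.

```bash
python3 -m jog '{"deltas":[[0.4,0.05,0.02,-0.5,0],[0.4,0,0,-0.7,0],[0.4,0,0,-0.5,0],[0.4,0,0,-0.3,0],[0.4,0,0,-0.15,0],[0.4,0,0,-0.06,0],[0.4,0,0,-0.04,0],[0.4,0,0,0,0],[0.4,0,0,0,0]]}'
```

```text
time: 6.35
eef_pos: [0.6548, -0.2126, 0.0127]
eef_rot: [[0.907, 0.421, 0.002], [0.421, -0.907, -0.001], [0.002, 0.002, -1.0]]
contact_force: [-0.3, -0.6, -0.0]
opening: 0.0491
grip_force: 31.2
```

```bash
python3 -m jog '{"deltas":[[0.4,-0.02,0,-0.05,0],[0.4,0,0,-0.03,0],[0.4,0,0,0,0],[0.4,0,0,0,0]]}'
```

```text
time: 6.68
eef_pos: [0.6535, -0.2125, 0.009]
eef_rot: [[0.907, 0.421, 0.001], [0.421, -0.907, -0.001], [0.001, 0.001, -1.0]]
contact_force: [-0.3, 0.4, 3.6]
opening: 0.0485
grip_force: 31.6
```

```bash
python3 -m jog '{"deltas":[[0.7,0,0,0,0],[1,0,0,0,0],[1,0,0,0,0],[1,0,0,0,0],[1,0,0,0,0],[1,0,0,0.3,0],[1,0,0,0.8,0],[1,0,0,0.9,0],[1,-0.4,0.25,0.7,0],[1,-0.7,0.45,0.5,0]]}'; python3 -m jog '{"deltas":[[1,-0.75,0.48,0.4,0],[1,-0.75,0.48,0.2,0],[1,-0.75,0.48,0,0],[1,-0.5,0.32,0,0],[1,-0.27,0.17,0,0],[1,0,0,0,0],[1,0,0,0,0]]}'
python3 - <<'E'
from h import *
look(dict(walnut_block=.006,green_canister=.04,brass_adapter=.02,green_station=.006),'w3')
c=capture('top');
for k,z in dict(walnut_block=.006,brass_adapter=.02).items():
  for r in cut_out(c,k)[:3]: print(k,r['p'],r['box'],atz(c,*r['box'][:2],z))
E
```

```text
time: 7.52
eef_pos: [0.6126, -0.1865, 0.1405]
eef_rot: [[0.908, 0.419, 0.008], [0.419, -0.908, -0.003], [0.007, 0.006, -1.0]]
contact_force: [0.9, 0.9, 0.5]
opening: 0.0853
grip_force: 0.0
time: 8.1
eef_pos: [0.4887, -0.1072, 0.1613]
eef_rot: [[0.907, 0.422, 0.002], [0.422, -0.907, -0.001], [0.002, 0.002, -1.0]]
contact_force: [0.6, -0.3, -0.1]
opening: 0.0849
grip_force: 0.0
tcp [ 0.4887 -0.1072  0.1613] yaw y [ 0.422 -0.907  0.002] open 0.0849 F [ 0.6 -0.3 -0.1]
walnut_block 0.69 [428.6  64.4 111.5 111.8] circ 0.6527 -0.2117 r 0.0582 rect [ 0.6527 -0.212 ] [0.086 0.086] rel/40mm [ 4.101 -2.612]
green_canister 0.91 [257.6 180.2  69.5  70.4] circ 0.4895 -0.106 r 0.0357 rect [ 0.4888 -0.1053] [0.07  0.066] rel/40mm [0.021 0.03 ]
brass_adapter 0.95 [252.8 254.5  32.7  35.7] circ 0.4027 -0.1397 r 0.0203 rect [ 0.4029 -0.1402] [0.04  0.036] rel/40mm [-2.149 -0.813]
brass_adapter 0.91 [432.9  66.1  62.   60.8] circ 0.6502 -0.2103 r 0.0276 rect [ 0.6501 -0.2105] [0.049 0.054] rel/40mm [ 4.038 -2.577]
green_station 0.9 [359.8 262.6  77.3  70.9] circ 0.4373 -0.2602 r 0.0477 rect [ 0.4401 -0.2549] [0.082 0.091] rel/40mm [-1.284 -3.826]
green_station 0.35 [78.7 74.  81.6 83.5] circ 0.5005 0.0922 r 0.0445 rect [0.5011 0.0872] [0.074 0.078] rel/40mm [0.295 4.985]
walnut_block 0.62 [156.8, 173.4, 38.2, 37.9] [0.63578326 0.22336764 0.006     ]
brass_adapter 0.64 [295.6, 213.9, 26.6, 24.6] [ 0.47464983 -0.10439325  0.02      ]
```

View pics/w3.png

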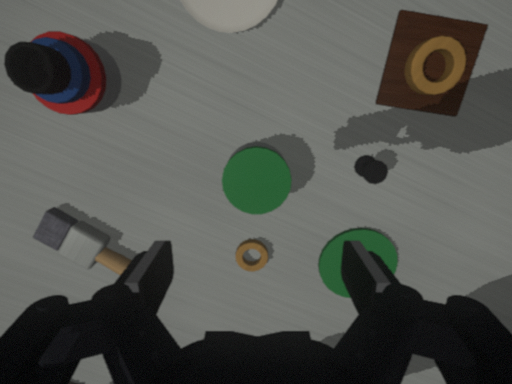

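Wrist view: the brass ring sits in the middle of the walnut plate (435,65), and the bare green canister is at (257,180). Gripping the canister next.

```bash
python3 -m jog '{"deltas":[[1,-0.03,0.02,-0.5,0],[1,0,0,-0.9,0],[1,0,0,-0.9,0],[1,0,0,-0.7,0],[1,0,0,-0.4,0],[1,0,0,-0.25,0],[1,0,0,-0.12,0],[1,0,0,0,0],[0.6,0,0,0,0],[0.6,0,0,0,0]]}' 40; python3 -m jog '{"deltas":[[0.6,0,0,0,0],[0.6,0,0,0,0],[0.6,0,0,0,0]]}'
```

```text
time: 9.33
eef_pos: [0.4884, -0.1066, 0.0108]
eef_rot: [[0.907, 0.421, 0.003], [0.421, -0.907, -0.001], [0.002, 0.002, -1.0]]
contact_force: [-6.5, 1.2, 12.6]
opening: 0.0649
grip_force: 42.3
time: 9.58
eef_pos: [0.4885, -0.1066, 0.0109]
eef_rot: [[0.907, 0.421, 0.003], [0.421, -0.907, -0.001], [0.002, 0.002, -1.0]]
contact_force: [-0.7, -0.1, 6.5]
opening: 0.0646
grip_force: 44.5
```

```bash
python3 -m jog '{"deltas":[[0.6,0,0,0.2,0],[0.6,0,0,0.5,0],[0.6,0,0,0.5,0],[0.6,-0.1,-0.3,0.3,0],[0.6,-0.24,-0.72,0,0],[0.6,-0.24,-0.72,0,0],[0.6,-0.24,-0.72,0,0],[0.6,-0.24,-0.72,0,0],[0.6,-0.16,-0.48,0,0],[0.6,-0.06,-0.19,0,0]]}'; python3 -m jog '{"deltas":[[0.6,0,0,0,0],[0.6,0,0,0,0],[0.6,0,0,0,0]]}'
python3 - <<'E'
from h import *
look(dict(green_station=.006,green_canister=.1),'w4')
E
```

```text
time: 10.42
eef_pos: [0.4338, -0.2642, 0.0697]
eef_rot: [[0.909, 0.416, -0.001], [0.416, -0.909, -0.002], [-0.001, 0.001, -1.0]]
contact_force: [0.6, 0.1, -1.1]
opening: 0.0652
grip_force: 44.7
time: 10.67
eef_pos: [0.4366, -0.2583, 0.0694]
eef_rot: [[0.906, 0.424, 0.0], [0.424, -0.906, 0.001], [0.001, -0.001, -1.0]]
contact_force: [-0.1, -0.4, -1.7]
opening: 0.0646
grip_force: 44.7
tcp [ 0.4366 -0.2583  0.0694] yaw y [ 0.424 -0.906 -0.001] open 0.0646 F [-0.1 -0.4 -1.7]
green_station 0.8 [262.9 184.9 119.9  82.4] circ 0.4373 -0.2619 r 0.0461 rect [ 0.453  -0.2568] [0.059 0.091] rel/40mm [ 0.017 -0.089]
green_canister 0.66 [258.4 258.1 144.7 151.5] circ 0.441 -0.2558 r 0.0379 rect [ 0.4413 -0.2559] [0.075 0.064] rel/40mm [0.109 0.063]
```

View pics/w4.png

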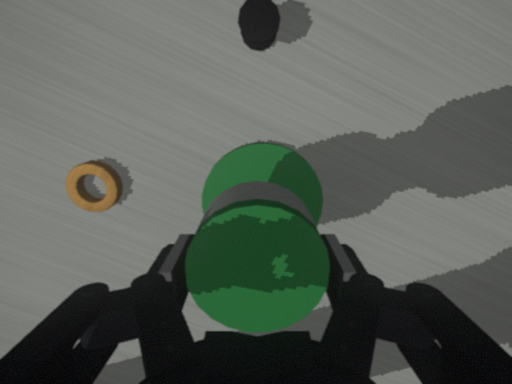

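The canister is held upright, its lid at (258,266). The green disc is behind it at (263,200). Lowering with a small correction.

```bash
python3 -m jog '{"deltas":[[0.6,-0.05,-0.09,-0.4,0],[0.6,0,0,-0.45,0],[0.6,0,0,-0.25,0],[0.6,0,0,-0.1,0],[0.6,0,0,-0.04,0],[0.6,0,0,0,0],[0.6,0,0,0,0],[0.6,0,0,0,0]]}'
```

```text
time: 11.48
eef_pos: [0.4345, -0.2642, 0.0205]
eef_rot: [[0.907, 0.421, 0.001], [0.421, -0.907, -0.001], [0.001, 0.001, -1.0]]
contact_force: [0.1, -0.2, -1.5]
opening: 0.0649
grip_force: 44.7
```

```bash
python3 -m jog '{"deltas":[[0.6,0,0,-0.05,0],[0.6,0,0,-0.03,0],[0.6,0,0,0,0],[0.6,0,0,0,0]]}'; python3 -m jog '{"deltas":[[0.6,0,0,0,0]]}'
```

```text
time: 11.82
eef_pos: [0.4342, -0.2642, 0.0169]
eef_rot: [[0.907, 0.421, 0.001], [0.421, -0.907, -0.001], [0.0, 0.001, -1.0]]
contact_force: [-0.5, 0.0, 2.5]
opening: 0.0648
grip_force: 44.6
time: 11.9
eef_pos: [0.4341, -0.2642, 0.0169]
eef_rot: [[0.907, 0.421, 0.001], [0.421, -0.907, -0.001], [0.0, 0.001, -1.0]]
contact_force: [-1.1, -0.2, 3.0]
opening: 0.0651
grip_force: 44.6
```

```bash
python3 -m jog '{"deltas":[[0.8,0,0,0,0],[1,0,0,0,0],[1,0,0,0,0],[1,0,0,0,0],[1,0,0,0.3,0],[1,0,0,0.8,0],[1,0,0,0.9,0],[1,0,0,0.9,0],[1,0.05,0.2,0.8,0],[1,0.12,0.6,0.5,0]]}'; python3 -m jog '{"deltas":[[1,0.18,0.9,0.2,0],[1,0.18,0.9,0,0],[1,0.18,0.9,0,0],[1,0.18,0.9,0,0],[1,0.18,0.9,0,0],[1,0.18,0.9,0,0],[1,0.18,0.9,0,0],[1,0.18,0.9,0,0],[1,0.12,0.5,0,0],[1,0.04,0.18,0,0]]}';python3 -m jog '{"deltas":[[1,0,0,0,0],[1,0,0,0,0],[1,0,0,0,0],[1,0,0,0,0]]}'
python3 - <<'E'
from h import *
look(dict(eyecup=.076,filter_ring=.054,red_canister=.04,red_station=.006,cork_pad=.006,lens_dish=.006,green_canister=.046),'w5')
c=capture('side');save(c,'s5')
for k,z in dict(green_canister=.026,green_station=.006,brass_adapter=.015,walnut_block=.006).items():
  for r in cut_out(c,k)[:2]: print(k,round(r['p'],2),r['box'],atz(c,*r['box'][:2],z))
E
```

```text
time: 12.73
eef_pos: [0.4412, -0.2359, 0.1882]
eef_rot: [[0.91, 0.416, 0.004], [0.416, -0.91, -0.004], [0.002, 0.006, -1.0]]
contact_force: [0.9, -0.1, -0.9]
opening: 0.085
grip_force: 0.0
time: 13.57
eef_pos: [0.5047, 0.0881, 0.1927]
eef_rot: [[0.904, 0.427, 0.001], [0.427, -0.904, 0.002], [0.002, -0.002, -1.0]]
contact_force: [0.4, -0.1, -0.4]
opening: 0.0854
grip_force: 0.0
time: 13.9
eef_pos: [0.5045, 0.0809, 0.1923]
eef_rot: [[0.908, 0.418, -0.001], [0.418, -0.908, -0.001], [-0.001, 0.001, -1.0]]
contact_force: [-0.5, 0.4, 0.4]
opening: 0.0853
grip_force: 0.0
tcp [0.5045 0.0809 0.1923] yaw y [ 0.418 -0.908  0.001] open 0.0853 F [-0.5  0.4  0.4]
eyecup 0.78 [253.1 179.7  38.5  41. ] circ 0.5076 0.0852 r 0.0201 rect [0.5072 0.0861] [0.039 0.035] rel/40mm [0.078 0.108]
filter_ring 0.77 [255.4 168.8  49.1  42.7] circ 0.5069 0.0838 r 0.0248 rect [0.5121 0.0853] [0.039 0.049] rel/40mm [0.062 0.073]
red_canister 0.85 [254.5 168.1  64.3  67.4] circ 0.5059 0.0838 r 0.0353 rect [0.5052 0.0833] [0.067 0.067] rel/40mm [0.036 0.072]
red_canister 0.48 [386.5  83.3  92.6 104.4] circ 0.6357 0.0
[... 232 characters left out ...]
6.4  29.1] circ 0.6193 0.2119 r 0.0424 rect [0.6155 0.2104] [0.024 0.084] rel/40mm [2.87  3.275]
lens_dish 0.74 [386.2  83.   93.5 102.1] circ 0.6429 -0.0086 r 0.0506 rect [ 0.6434 -0.0084] [0.098 0.099] rel/40mm [ 3.461 -2.239]
green_canister 0.8 [490.4 314.4  43.1  40.6] circ 0.4635 -0.2487 r 0.0425 rect [ 0.467  -0.2496] [0.085 0.009] rel/40mm [-1.024 -8.24 ]
green_canister 0.88 [338.9, 134.7, 34.4, 31.2] [ 0.43328405 -0.26069575  0.026     ]
green_station 0.69 [335.6, 144.4, 45.8, 23.5] [ 0.43276879 -0.24831007  0.006     ]
brass_adapter 0.46 [335.2, 181.9, 15.3, 12.5] [ 0.39214345 -0.13424354  0.015     ]
walnut_block 0.45 [241.9, 133.9, 36.9, 15.7] [ 0.63686551 -0.17374031  0.006     ]
```

View pics/w5.png

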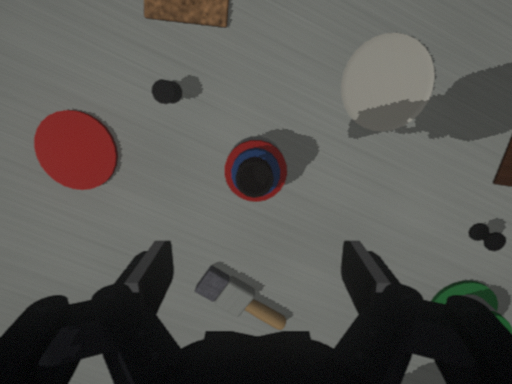

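View pics/s5.png

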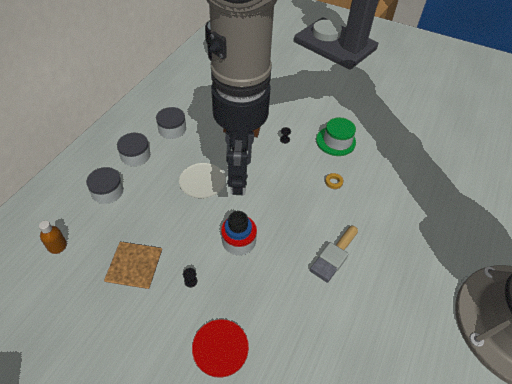

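Wrist view: the eyecup is at (254,178) on the blue ring, on the red lid. In the side view the green canister stands centred on its disc at (340,133). Gripping the eyecup next.

```bash
python3 -m jog '{"deltas":[[1,0.03,0.03,-0.5,0],[1,0,0,-0.8,0],[1,0,0,-0.8,0],[1,0,0,-0.6,0],[1,0,0,-0.4,0],[1,0,0,-0.2,0],[1,0,0,-0.1,0],[1,0,0,0,0],[1,0,0,0,0]]}' 20; python3 -m jog '{"deltas":[[0.25,0,0,0,0],[0.25,0,0,0,0],[0.25,0,0,0,0],[0.25,0,0,0,0],[0.25,0,0,0,0],[0.25,0,0,0,0],[0.25,0,0,0,0],[0.25,0,0,0,0],[0.25,0,0,0,0]]}'
```

```text
time: 15.3
eef_pos: [0.5067, 0.0847, 0.0574]
eef_rot: [[0.907, 0.421, 0.002], [0.421, -0.907, 0.0], [0.002, 0.001, -1.0]]
contact_force: [0.2, 0.1, 0.2]
opening: 0.0852
grip_force: 0.0
time: 16.05
eef_pos: [0.5062, 0.0845, 0.0572]
eef_rot: [[0.907, 0.421, 0.001], [0.421, -0.907, -0.0], [0.001, 0.001, -1.0]]
contact_force: [-1.2, -1.0, 5.6]
opening: 0.0344
grip_force: 20.3
```

```bash
python3 -m jog '{"deltas":[[0.25,0,0,0.2,0],[0.25,0,0,0.4,0],[0.25,0,0,0.3,0],[0.25,0.2,0.2,0.1,0],[0.25,0.6,0.6,0,0],[0.25,0.7,0.68,0,0],[0.25,0.7,0.68,0,0],[0.25,0.7,0.68,0,0],[0.25,0.4,0.4,0,0],[0.25,0.15,0.15,0,0]]}'; python3 -m jog '{"deltas":[[0.25,0,0,0,0],[0.25,0,0,0,0],[0.25,0,0,0,0],[0.25,0,0,0,0],[0.25,0,0,0,0],[0.25,0,0,0,0]]}'
python3 - <<'E'
from h import *
look(dict(eyecup=.115,cork_pad=.006),'w6')
E
```

```text
time: 16.88
eef_pos: [0.646, 0.2253, 0.0964]
eef_rot: [[0.906, 0.424, 0.002], [0.424, -0.906, 0.004], [0.003, -0.003, -1.0]]
contact_force: [-1.2, 0.8, -1.0]
opening: 0.0347
grip_force: 20.3
time: 17.38
eef_pos: [0.6436, 0.219, 0.0968]
eef_rot: [[0.907, 0.42, 0.0], [0.42, -0.907, -0.001], [-0.0, 0.001, -1.0]]
contact_force: [-0.9, 0.3, -0.3]
opening: 0.0348
grip_force: 20.3
tcp [0.6436 0.219  0.0968] yaw y [ 0.42  -0.907  0.001] open 0.0348 F [-0.9  0.3 -0.3]
eyecup 0.7 [257.5 253.2  71.8  82.5] circ 0.6462 0.2201 r 0.0219 rect [0.646  0.2204] [0.043 0.034] rel/40mm [0.065 0.028]
cork_pad 0.88 [259.1 177.9 107.4 103.3] circ 0.6482 0.2226 r 0.0577 rect [0.648  0.2223] [0.086 0.085] rel/40mm [0.114 0.091]
```

View pics/w6.png

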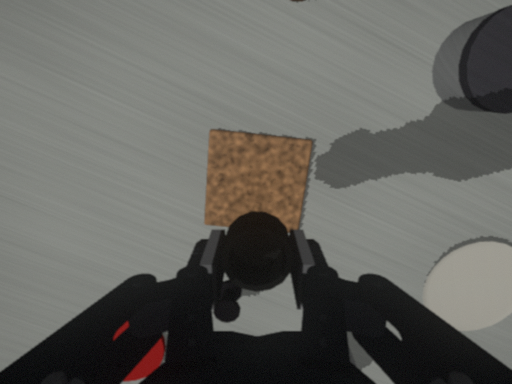

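The eyecup is held upright at (258,250) and the cork pad is at (258,178). Lowering.

```bash
python3 -m jog '{"deltas":[[0.25,0.06,0.05,-0.5,0],[0.25,0,0,-0.7,0],[0.25,0,0,-0.5,0],[0.25,0,0,-0.25,0],[0.25,0,0,-0.1,0],[0.25,0,0,-0.05,0],[0.25,0,0,0,0],[0.25,0,0,0,0],[0.25,0,0,0,0]]}'
```

```text
time: 18.28
eef_pos: [0.6472, 0.2225, 0.014]
eef_rot: [[0.907, 0.421, 0.002], [0.421, -0.907, 0.001], [0.003, 0.0, -1.0]]
contact_force: [0.1, 0.6, 0.1]
opening: 0.0342
grip_force: 20.3
```

```bash
python3 -m jog '{"deltas":[[0.25,0,0,-0.06,0],[0.25,0,0,-0.04,0],[0.25,0,0,0,0],[0.25,0,0,0,0],[0.25,0,0,-0.02,0],[0.25,0,0,0,0],[0.25,0,0,0,0]]}'
```

```text
time: 18.87
eef_pos: [0.6467, 0.2222, 0.0092]
eef_rot: [[0.907, 0.421, 0.001], [0.421, -0.907, -0.0], [0.001, 0.001, -1.0]]
contact_force: [-1.7, -0.8, 8.7]
opening: 0.0342
grip_force: 21.3
```

```bash
python3 -m jog '{"deltas":[[0.35,0,0,0,0],[0.6,0,0,0,0],[1,0,0,0,0],[1,0,0,0,0],[1,0,0,0,0],[1,0,0,0.3,0],[1,0,0,0.8,0],[1,0,0,0.9,0],[1,0,0,0.9,0],[1,-0.3,-0.3,0.7,0]]}'; python3 -m jog '{"deltas":[[1,-0.65,-0.65,0.4,0],[1,-0.7,-0.7,0,0],[1,-0.7,-0.7,0,0],[1,-0.7,-0.7,0,0],[1,-0.35,-0.3,0,0],[1,-0.12,-0.1,0,0],[1,0,0,0,0],[1,0,0,0,0],[1,0,0,0,0],[1,0,0,0,0]]}'; python3 -m jog '{"deltas":[[1,0,0,0,0],[1,0,0,0,0]]}'
python3 - <<'E'
from h import *
look(dict(filter_ring=.054,red_canister=.04,lens_dish=.008,cork_pad=.006,eyecup=.028,red_station=.006),'w7')
E
```

```text
time: 19.7
eef_pos: [0.6362, 0.2135, 0.1559]
eef_rot: [[0.906, 0.423, 0.005], [0.423, -0.906, 0.005], [0.007, -0.002, -1.0]]
contact_force: [0.7, -0.1, 1.1]
opening: 0.0855
grip_force: 0.0
time: 20.53
eef_pos: [0.5065, 0.0856, 0.1679]
eef_rot: [[0.906, 0.423, 0.001], [0.423, -0.906, 0.001], [0.001, -0.001, -1.0]]
contact_force: [1.2, -0.2, -0.8]
opening: 0.0853
grip_force: 0.0
time: 20.7
eef_pos: [0.5058, 0.0849, 0.1676]
eef_rot: [[0.906, 0.422, -0.0], [0.422, -0.906, 0.0], [-0.0, -0.001, -1.0]]
contact_force: [-0.3, -0.7, 0.7]
opening: 0.0852
grip_force: 0.0
tcp [0.5058 0.0849 0.1676] yaw y [ 0.422 -0.906 -0.001] open 0.0852 F [-0.3 -0.7  0.7]
filter_ring 0.82 [259.2 180.5  51.   53.8] circ 0.5068 0.0838 r 0.0258 rect [0.5066 0.084 ] [0.05  0.049] rel/40mm [ 0.025 -0.029]
red_canister 0.94 [257.4 176.6  64.9  70.6] circ 0.5063 0.084 r 0.0359 rect [0.5053 0.084 ] [0.07  0.067] rel/40mm [ 0.012 -0.023]
lens_dish 0.56 [402.4  86.7 103.2 106.2] circ 0.6427 -0.0081 r 0.0497 rect [ 0.6432 -0.0081] [0.097 0.098] rel/40mm [ 3.423 -2.326]
cork_pad 0.78 [183.5  10.2  93.4  20.4] circ 0.618 0.2121 r 0.0426 rect [0.6135 0.21  ] [0.02  0.085] rel/40mm [2.805 3.179]
red_station 0.83 [ 65.2 156.7  92.3  87.2] circ 0.4329 0.2761 r 0.0477 rect [0.4325 0.2755] [0.091 0.095] rel/40mm [-1.822  4.78 ]
red_station 0.57 [494.8 309.6  34.4  30.1] circ 0.4661 -0.264 r 0.0353 rect [ 0.4732 -0.2653] [0.07  0.016] rel/40mm [-0.992 -8.722]
```

View pics/w7.png

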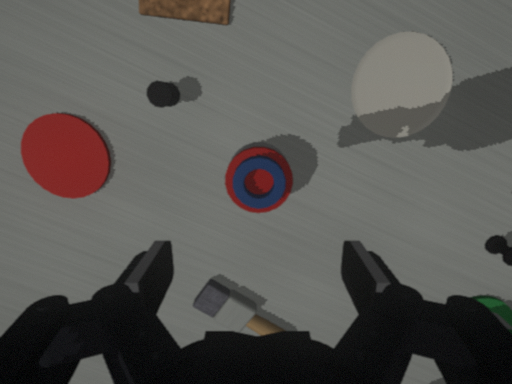

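The blue ring now lies bare on the red lid at (259,181). The dish is at (402,85). Gripping the ring.

```bash
python3 -m jog '{"deltas":[[1,0.01,-0.03,-0.5,0],[1,0,0,-0.8,0],[1,0,0,-0.8,0],[1,0,0,-0.55,0],[1,0,0,-0.3,0],[1,0,0,-0.15,0],[1,0,0,-0.06,0],[1,0,0,0,0],[1,0,0,0,0]]}' 30; python3 -m jog '{"deltas":[[0.4,0,0,0,0],[0.4,0,0,0,0],[0.4,0,0,0,0],[0.4,0,0,0,0],[0.4,0,0,0,0],[0.4,0,0,0,0],[0.4,0,0,0,0]]}'
```

```text
time: 21.8
eef_pos: [0.507, 0.0832, 0.0426]
eef_rot: [[0.907, 0.421, 0.003], [0.421, -0.907, 0.0], [0.002, 0.001, -1.0]]
contact_force: [0.2, -0.3, -0.8]
opening: 0.0855
grip_force: 0.0
time: 22.38
eef_pos: [0.5064, 0.0829, 0.0425]
eef_rot: [[0.907, 0.421, 0.001], [0.421, -0.907, -0.0], [0.001, 0.001, -1.0]]
contact_force: [0.4, -0.3, 5.8]
opening: 0.0489
grip_force: 30.0
```

```bash
python3 -m jog '{"deltas":[[0.4,0,0,0.2,0],[0.4,0,0,0.5,0],[0.4,0,0,0.4,0],[0.4,0.3,-0.2,0.2,0],[0.4,0.65,-0.44,0,0],[0.4,0.7,-0.48,0,0],[0.4,0.7,-0.48,0,0],[0.4,0.6,-0.4,0,0],[0.4,0.3,-0.2,0,0],[0.4,0.15,-0.08,0,0]]}'; python3 -m jog '{"deltas":[[0.4,0,0,0,0],[0.4,0,0,0,0],[0.4,0,0,0,0],[0.4,0,0,0,0],[0.4,0,0,0,0],[0.4,0,0,0,0]]}'
python3 - <<'E'
from h import *
look(dict(filter_ring=.105,lens_dish=.008),'w8')
E
```

```text
time: 23.22
eef_pos: [0.6438, -0.0112, 0.0936]
eef_rot: [[0.909, 0.418, 0.001], [0.418, -0.909, -0.001], [0.001, 0.001, -1.0]]
contact_force: [0.3, -0.1, -0.7]
opening: 0.0486
grip_force: 31.2
time: 23.72
eef_pos: [0.6414, -0.0077, 0.0935]
eef_rot: [[0.907, 0.422, -0.0], [0.422, -0.907, -0.0], [-0.0, 0.0, -1.0]]
contact_force: [-0.2, 0.1, -0.1]
opening: 0.0489
grip_force: 31.2
tcp [ 0.6414 -0.0077  0.0935] yaw y [ 0.422 -0.907  0.   ] open 0.0489 F [-0.2  0.1 -0.1]
filter_ring 0.64 [258.5 246.6 100.   97.2] circ 0.6428 -0.0072 r 0.0269 rect [ 0.643  -0.0068] [0.053 0.048] rel/40mm [0.037 0.012]
lens_dish 0.95 [257.1 189.3 117.3 117.6] circ 0.6428 -0.0075 r 0.0498 rect [ 0.6514 -0.0036] [0.08  0.099] rel/40mm [0.036 0.006]
```

View pics/w8.png

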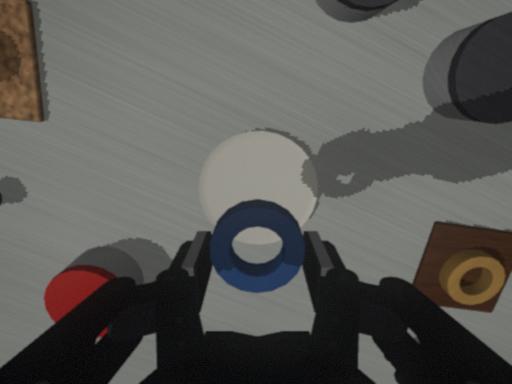

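The blue ring hangs level at (257,246), centred in front of the dish at (259,185). Lowering.

```bash
python3 -m jog '{"deltas":[[0.4,0.01,-0.01,-0.5,0],[0.4,0,0,-0.65,0],[0.4,0,0,-0.5,0],[0.4,0,0,-0.25,0],[0.4,0,0,-0.1,0],[0.4,0,0,-0.03,0],[0.4,0,0,0,0],[0.4,0,0,0,0],[0.4,0,0,0,0]]}';python3 -m jog '{"deltas":[[0.4,0,0,-0.06,0],[0.4,0,0,-0.03,0],[0.4,0,0,0,0],[0.4,0,0,0,0],[0.4,0,0,0,0]]}'
```

```text
time: 24.62
eef_pos: [0.6433, -0.0087, 0.0135]
eef_rot: [[0.907, 0.421, 0.003], [0.421, -0.907, -0.0], [0.002, 0.001, -1.0]]
contact_force: [-0.1, 0.6, 0.3]
opening: 0.0488
grip_force: 31.2
time: 25.03
eef_pos: [0.6424, -0.0088, 0.0087]
eef_rot: [[0.907, 0.421, 0.0], [0.421, -0.907, -0.0], [0.0, 0.0, -1.0]]
contact_force: [0.1, 0.6, 0.1]
opening: 0.0483
grip_force: 31.2
```

```bash
python3 -m jog '{"deltas":[[0.4,0,0,-0.03,0],[0.4,0,0,0,0],[0.4,0,0,0,0]]}';python3 -m jog '{"deltas":[[0.65,0,0,0,0],[1,0,0,0,0],[1,0,0,0,0],[1,0,0,0,0],[1,0,0,0.3,0],[1,0,0,0.8,0],[1,0,0,0.9,0],[1,0,0,0.9,0],[1,-0.3,0.2,0.7,0],[1,-0.65,0.45,0.4,0]]}'; python3 -m jog '{"deltas":[[1,-0.7,0.47,0,0],[1,-0.7,0.47,0,0],[1,-0.6,0.41,0,0],[1,-0.35,0.22,0,0],[1,-0.12,0.08,0,0],[1,0,0,0,0],[1,0,0,0,0],[1,0,0,0,0],[1,0,0,0,0],[1,0,0,0,0]]}'
python3 - <<'E'
from h import *
look(dict(filter_ring=.02,red_canister=.04,lens_dish=.008,red_station=.006),'w9')
E
```

```text
time: 25.28
eef_pos: [0.6424, -0.0088, 0.0086]
eef_rot: [[0.907, 0.421, 0.0], [0.421, -0.907, -0.001], [-0.0, 0.001, -1.0]]
contact_force: [-3.2, 0.1, 7.2]
opening: 0.0485
grip_force: 31.8
time: 26.12
eef_pos: [0.6086, 0.0148, 0.1723]
eef_rot: [[0.909, 0.416, 0.01], [0.416, -0.909, -0.001], [0.008, 0.005, -1.0]]
contact_force: [0.8, 0.2, 0.6]
opening: 0.0853
grip_force: 0.0
time: 26.95
eef_pos: [0.5062, 0.0825, 0.1672]
eef_rot: [[0.908, 0.42, -0.0], [0.42, -0.908, 0.0], [0.0, -0.0, -1.0]]
contact_force: [-0.2, -0.3, -0.7]
opening: 0.0856
grip_force: 0.0
tcp [0.5062 0.0825 0.1672] yaw y [ 0.42  -0.908 -0.   ] open 0.0856 F [-0.2 -0.3 -0.7]
filter_ring 0.76 [403.1  85.4  59.1  59. ] circ 0.6406 -0.0069 r 0.0272 rect [ 0.6413 -0.0065] [0.049 0.054] rel/40mm [ 3.36  -2.235]
red_canister 0.69 [255.6 178.8  68.1  74.3] circ 0.5066 0.0837 r 0.0352 rect [0.5056 0.0844] [0.069 0.066] rel/40mm [0.01 0.03]
lens_dish 0.8 [399.4  85.3  99.6 110.2] circ 0.6428 -0.0076 r 0.0499 rect [ 0.6429 -0.0077] [0.098 0.098] rel/40mm [ 3.414 -2.254]
red_station 0.81 [ 64.4 155.1  91.2  87.1] circ 0.4323 0.2758 r 0.0477 rect [0.4326 0.276 ] [0.091 0.094] rel/40mm [-1.848  4.832]
```

View pics/w9.png

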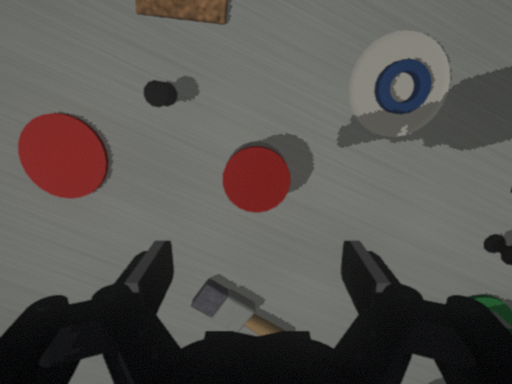

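The blue ring is centred in the dish at (403,85), and the red canister is bare at (257,179). Gripping it.

```bash
python3 -m jog '{"deltas":[[1,-0.03,0.01,-0.5,0],[1,0,0,-0.9,0],[1,0,0,-0.9,0],[1,0,0,-0.75,0],[1,0,0,-0.45,0],[1,0,0,-0.25,0],[1,0,0,-0.15,0],[1,0,0,0,0],[0.6,0,0,0,0],[0.6,0,0,0,0]]}' 40; python3 -m jog '{"deltas":[[0.6,0,0,0,0],[0.6,0,0,0,0],[0.6,0,0,0,0],[0.6,0,0,0,0]]}'
```

```text
time: 28.03
eef_pos: [0.5056, 0.084, 0.0129]
eef_rot: [[0.907, 0.421, 0.003], [0.421, -0.907, 0.0], [0.003, 0.001, -1.0]]
contact_force: [-7.1, -1.2, 14.0]
opening: 0.0649
grip_force: 42.0
time: 28.37
eef_pos: [0.5058, 0.0841, 0.013]
eef_rot: [[0.907, 0.421, 0.003], [0.421, -0.907, 0.0], [0.003, 0.001, -1.0]]
contact_force: [-0.1, -0.4, 7.5]
opening: 0.0645
grip_force: 44.7
```

```bash
python3 -m jog '{"deltas":[[0.6,0,0,0.2,0],[0.6,0,0,0.5,0],[0.6,0,0,0.5,0],[0.6,-0.15,0.4,0.3,0],[0.6,-0.28,0.72,0,0],[0.6,-0.33,0.85,0,0],[0.6,-0.33,0.85,0,0],[0.6,-0.33,0.85,0,0],[0.6,-0.26,0.72,0,0],[0.6,-0.15,0.41,0,0]]}'; python3 -m jog '{"deltas":[[0.6,0,0,0,0],[0.6,0,0,0,0],[0.6,0,0,0,0],[0.6,0,0,0,0],[0.6,0,0,0,0],[0.6,0,0,0,0],[0.6,0,0,0,0],[0.6,0,0,0,0]]}'
python3 - <<'E'
from h import *
look(dict(red_station=.006,red_canister=.0965),'w10')
E
```

```text
time: 29.2
eef_pos: [0.4281, 0.2809, 0.0722]
eef_rot: [[0.904, 0.427, 0.0], [0.427, -0.904, 0.003], [0.001, -0.003, -1.0]]
contact_force: [0.5, 1.4, -1.3]
opening: 0.0644
grip_force: 44.5
time: 29.87
eef_pos: [0.4313, 0.2752, 0.0713]
eef_rot: [[0.907, 0.42, -0.0], [0.42, -0.907, -0.0], [-0.0, 0.0, -1.0]]
contact_force: [-0.0, 0.6, -1.4]
opening: 0.0646
grip_force: 44.5
tcp [0.4313 0.2752 0.0713] yaw y [ 0.42  -0.907  0.   ] open 0.0646 F [-0.   0.6 -1.4]
red_station 0.56 [256.5 176.9 121.   80.2] circ 0.4329 0.2777 r 0.0462 rect [0.4462 0.2843] [0.06  0.092] rel/40mm [0.04  0.062]
red_canister 0.96 [256.4 256.7 143.9 152.4] circ 0.4331 0.2764 r 0.0391 rect [0.4327 0.2741] [0.067 0.076] rel/40mm [0.046 0.031]
```

View pics/w10.png

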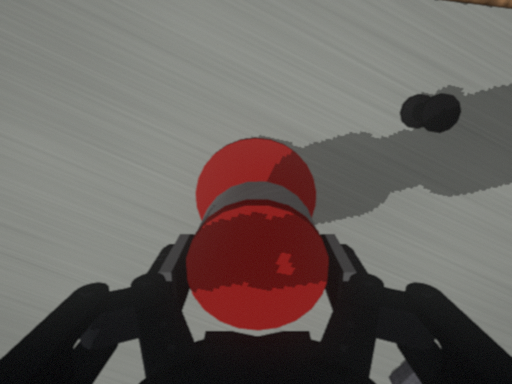

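The red canister is held upright, lid at (258,264), in line with the red disc at (256,195). Lowering.

```bash
python3 -m jog '{"deltas":[[0.6,-0.02,0.01,-0.4,0],[0.6,0,0,-0.45,0],[0.6,0,0,-0.25,0],[0.6,0,0,-0.1,0],[0.6,0,0,-0.04,0],[0.6,0,0,0,0],[0.6,0,0,0,0],[0.6,0,0,0,0]]}';python3 -m jog '{"deltas":[[0.6,0,0,-0.04,0],[0.6,0,0,-0.03,0],[0.6,0,0,0,0],[0.6,0,0,0,0],[0.6,0,0,0,0]]}'
```

```text
time: 30.68
eef_pos: [0.4308, 0.2765, 0.0225]
eef_rot: [[0.907, 0.421, 0.001], [0.421, -0.907, 0.001], [0.002, -0.0, -1.0]]
contact_force: [0.5, 0.5, -0.0]
opening: 0.0651
grip_force: 44.5
time: 31.1
eef_pos: [0.4304, 0.2761, 0.0191]
eef_rot: [[0.907, 0.421, 0.0], [0.421, -0.907, 0.0], [0.0, 0.0, -1.0]]
contact_force: [0.6, 0.4, -0.5]
opening: 0.0648
grip_force: 44.7
```

```bash
python3 -m jog '{"deltas":[[0.6,0,0,-0.03,0],[0.6,0,0,0,0],[0.6,0,0,0,0],[0.6,0,0,0,0]]}'
```

```text
time: 31.43
eef_pos: [0.4304, 0.2762, 0.019]
eef_rot: [[0.907, 0.421, 0.001], [0.421, -0.907, -0.001], [0.0, 0.001, -1.0]]
contact_force: [-3.2, -1.8, 11.3]
opening: 0.0647
grip_force: 45.7
```

```bash
python3 -m jog '{"deltas":[[0.8,0,0,0,0],[1,0,0,0,0],[1,0,0,0,0],[1,0,0,0,0],[1,0,0,0.3,0],[1,0,0,0.8,0],[1,0,0,0.9,0],[1,0,0,0.9,0],[1,0,0,0.9,0],[1,0.3,-0.5,0.7,0]]}'; python3 -m jog '{"deltas":[[1,0.2,-0.9,0.3,0],[1,0.2,-0.9,0,0],[1,0.2,-0.9,0,0],[1,0,-0.6,0,0],[1,0,-0.3,0,0],[1,0,0,0,0],[1,0,0,0,0],[1,0,0,0,0],[1,0,0,0,0],[1,0,0,0,0]]}'
python3 - <<'E'
from h import *
s,c=look(dict(red_station=.006,red_canister=.046,eyecup=.028,cork_pad=.006,filter_ring=.02,lens_dish=.008))
t=capture('top');d=capture('side')
f=lambda a:cv2.resize(a['image'][:,:,::-1],(400,300),interpolation=cv2.INTER_AREA)
x=np.vstack([np.hstack([f(c),f(d)]),np.hstack([f(t),np.zeros((300,400,3),np.uint8)])])
cv2.imwrite('pics/end.png',x)
E
```

```text
time: 32.27
eef_pos: [0.4402, 0.2612, 0.2019]
eef_rot: [[0.903, 0.429, 0.002], [0.429, -0.903, 0.005], [0.004, -0.003, -1.0]]
contact_force: [1.4, 0.8, -0.4]
opening: 0.085
grip_force: 0.0
time: 33.1
eef_pos: [0.466, 0.1136, 0.2098]
eef_rot: [[0.906, 0.424, 0.0], [0.424, -0.906, 0.0], [0.0, -0.0, -1.0]]
contact_force: [0.2, -0.1, 0.8]
opening: 0.0855
grip_force: 0.0
tcp [0.466  0.1136 0.2098] yaw y [ 0.424 -0.906 -0.   ] open 0.0855 F [ 0.2 -0.1  0.8]
red_station 0.55 [126.  128.6  79.1  77.6] circ 0.4324 0.2762 r 0.0461 rect [0.4411 0.2687] [0.091 0.067] rel/40mm [-0.841  4.065]
red_canister 0.76 [109.6 136.9  77.   64.5] circ 0.4339 0.2711 r 0.0405 rect [0.4338 0.2712] [0.066 0.079] rel/40mm [-0.802  3.936]
cork_pad 0.81 [236.1   2.9  76.6   5.7] circ 0.6098 0.2061 r 0.0388 rect [0.6085 0.2055] [0.008 0.077] rel/40mm [3.593 2.312]
filter_ring 0.85 [428.9  66.8  54.   52.5] circ 0.6399 -0.0063 r 0.0274 rect [ 0.6401 -0.006 ] [0.048 0.054] rel/40mm [ 4.347 -2.997]
```

View pics/end.png

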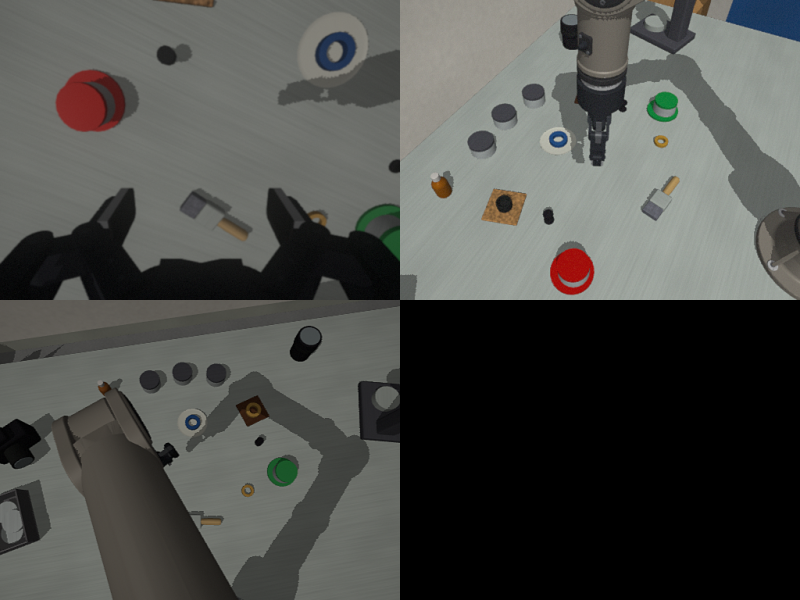

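All five pieces stand upright in their places: the eyecup on the cork (side view 504,204), the blue ring in the dish, the brass ring on the walnut plate, and each canister on its own disc. The arm is clear of everything, so I'm handing in.

```bash
python3 -c "
from plant import *
print(finish_job())"
```

```text
the job is handed in; nothing more can be done
None
```

I handed the job in after about 33 s of robot time, with both piles taken apart from the top and all five pieces standing upright in their own places in the final camera check; no verdict came back.

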